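# Clear mouldy board offcuts and hold the paddle in the UV slot

## Robot

A 6-joint arm with a two-finger parallel gripper is mounted at the origin on the work surface. World frame = base frame: x ahead of the robot, y to its left, z up, the work surface at z = 0. Lengths are in m, angles in rad, forces in N, time in s.
With the tool pointing down it reaches from about 0.3 to 0.75 m from the base axis. Payload 8.5 kg.
Tool frame: the origin (TCP) lies on the mounting face of the last link; the fingertips stand 173 mm ahead of it and the grasp point (between the pads) lies 155 mm ahead of it; z points along the fingers, y is the direction in which the jaws open and shut (so a half turn about z gives the same grasp; the last joint's range is limited). The gripper opens to 85 mm and grips with 20 to 120 N. Pads are 22 mm wide; open, the fingers measure 114 mm over their backs; the gripper's body (76 mm by 85 mm) begins 54 mm behind the grasp point. The pads swing forward as they close: fully open they stand 13 mm farther back than shut.
Start: joints at [0.933, 0.381, 1.297, -0, 1.464, -0.215], TCP at [0.226, 0.502, 0.405] pointing down, gripper open.
Joint ranges: [-3.11, 3.11], [-0.89, 2.33], [0.22, 2.48], [-1.42, 4.56], [0.17, 2.85], [-2.88, 2.88]. Speed limits (rad/s): [2.39, 2.39, 3.14, 3.14, 3.14, 3.14].

## Interface

Orientations are given as a unit quaternion [x, y, z, w].
In Python, from cell import telemetry, viewer, order gives the robot as it stands.
- The arm moves only by the tool play_rows, never from a script. Its arguments are lists of equal length, an entry for each row: "gripper": the opening in per cent of the stroke, from 0 (shut) to 100 (fully open); "translation": the shift along the world's x, y, z in cm, a list of three; "angular": the turn, a rotation vector about the world's x, y, z in degrees, a list of three. A call has 1 to 10 rows; each row is the pose to reach, as a shift and turn from the pose commanded when the call began; what a row does not reach only later rows make up. A row lasts 1/10 s, in which the tool goes at most 50 mm and 8.59 degrees, less where a joint would pass 70% of its speed; a pose out of reach is approached as far as the arm can. A call with a gripper value outside its range is refused whole. The fingers move at their own pace and stop on an object; "newtons" is the grip in N (left out, the last holds). Time passes only in rows, so rows that repeat a pose let the fingers close. It gives the time, the measured TCP pose, the force and the opening at its end, in the units of the state.
- telemetry.get_obs(): the state, without advancing time (a new reading comes with each control period).
- viewer.read_camera(name): name is "scene" or "top" or "wrist"; returns a dict with "frame" (384x512x3 uint8, red, green, blue), "intrinsics" (3x3 intrinsics, pixels), "R" (3x3) and "t" (3): a world point X has camera coordinates R X + t. Camera axes: x right, y down, z forward; pixel columns grow to the right and rows downward; lengths in m; the calibration is good to about 2 mm. A picture is of the moment at which its call begins. There is no depth.
- order.job_done(): hands the job in, once; it reports no verdict.
The state is a dict: "time_s": time; "joint_positions": joint angles; "joint_velocities": joint speeds; "effort": joint torques, N m; "eef_pos": TCP position; "eef_rot": TCP orientation; "ft_force": force on the tool from outside, world axes, zero at the start; "torque": the same for the moment, N m; "grip_width": opening from 0.0 (shut) to 1.0 (fully open).
Only numpy, scipy, OpenCV 4.12 (cv2) and the standard library are available. Lean on these libraries where they do the work, as an engineer would, in place of code of your own. Each camera call takes 0.05 s, during which the arm holds its last target.

## Task

Take the orange paddle from its wooden stand and, with its blade only (never the gripper), sweep the three dark wooden offcuts completely into the blue three-sided tray. Then lower the contaminated blade upright into the slot on top of the UV steriliser until the slot's rim is level with the yellow band on the blade, and finish there still gripping the paddle: do not let go. Leave the other things on the table where they are.

Things in the scene. Friction and masses are not known exactly. Their poses are not given: they have to be found in the camera images.
- paddle: sweeping paddle, about 120 g, standing upright in the stand at the start: orange blade 8 mm thick (along its x), 60 mm wide (along its y), 95 mm tall, plain square lower edge; above it a black grip block 22 mm thick (x), 50 mm wide (y), 45 mm tall, on the blade's centre line (95 to 140 mm above the lower edge). A yellow band on the blade runs from 35 to 55 mm above the lower edge. Origin at the centre of the lower edge, z up along the paddle; the two faces are alike
- paddle_edge (a point): centre of the paddle's lower edge (the paddle's origin), axes as the paddle's
- paddle_grip (a point): point in the middle of the paddle's black grip, 120 mm above the lower edge; take it from above with the fingers closing across the 22 mm thickness (paddle x)
- stand: wooden stand fixed to the table, base plate 90 x 120 x 6 mm, block 44 x 96 mm (x, y), 50 mm tall, with a pocket open at the top, 12 x 64 mm, whose floor is 6 mm above the table; the paddle stands in it, aligned with its axes, and lifts straight out. Origin at the centre of the underside. It and the steriliser may be on either side of the table
- steriliser: UV steriliser fixed to the table: white and grey box 110 x 150 mm (x, y), 120 mm tall, a slot in the middle of its top. Origin at the centre of the underside, z up
- slot_mouth (a point): centre of the slot's mouth, at the level of the top, 120 mm above the table; the slot is 10 mm wide along its x and 62 mm long along its y (2 mm more than the blade each way), has a 3 mm bevel round the mouth and a violet outline; it goes through the 15 mm thick top into a hollow whose floor is 115 mm below the mouth. The blade goes in from above, its width along the slot, either way round
- tray: blue three-sided catch tray fixed to the table: inner floor 120 mm (x) by 220 mm (y), walls 4 mm thick and 30 mm high on the +x, +y and -y sides; open on its -x side, where there is no lip (its grey floor is level with the table). Origin at the middle of the floor, so the open side is at x = -60 mm and the rear wall's face at x = +60 mm in its frame; +x points inward. The offcuts start on the table in front of the open side
- chip_a: dark wooden board offcut, block 34 x 26 x 22 mm, about 25 g, loose on the table; origin at the centre of its underside
- chip_b: dark wooden board offcut, block 30 x 30 x 20 mm, about 25 g, loose on the table; origin at the centre of its underside
- chip_c: dark wooden board offcut, block 38 x 24 x 24 mm, about 25 g, loose on the table; origin at the centre of its underside
- weight: brass paperweight with a small knob, 48 mm across, 58 mm tall; loose, to be left alone; origin at the middle of its underside
- paste_jar: white jar with a green cap, 56 mm across, 70 mm tall; loose, to be left alone; origin at the middle of its underside
- eraser: white eraser block, 30 x 55 x 18 mm; loose, to be left alone; origin at the middle of its underside
- folder: ivory-coloured folding stick lying flat, about 130 mm long and 12 mm thick (origin at mid-length); loose, to be left alone; origin at the middle of its underside
Not all that is in view belongs to the job. Leave any red look-alike of the chip_c alone.

How it is judged:
On the way, in this order (a step that is already met when the one before it is completed fails the run):
1. the three offcuts lie in the tray, the paddle still gripped (x of chip_a in the frame of tray between -0.045 and 0.062 m and y of chip_a in the frame of tray between -0.112 and 0.112 m and height (world z) of each of chip_a, chip_b, chip_c below 0.03 m and x of chip_b in the frame of tray between -0.045 and 0.062 m and y of chip_b in the frame of tray between -0.112 and 0.112 m and x of chip_c in the frame of tray between -0.045 and 0.062 m and y of chip_c in the frame of tray between -0.112 and 0.112 m and contact force between the fingers and paddle above 1 N), for 0.2 s.
2. the blade is in the steriliser's slot to the yellow band, gripped (z of paddle_edge in the frame of slot_mouth between -0.06 and -0.03 m and x of paddle_edge in the frame of slot_mouth between -0.008 and 0.008 m and y of paddle_edge in the frame of slot_mouth between -0.008 and 0.008 m and angle between paddle's own z axis and vertical below 0.2 rad and angle between the y axis of paddle and the y axis of steriliser, either way round below 0.12 rad and contact force between the fingers and paddle above 1 N and linear speed of paddle below 0.02 m/s), for 0.3 s.
At the end, for the whole second after the job is handed in: Offcut origins at least 15 mm past the tray's open edge, between its walls, below 30 mm; blade edge 30 to 60 mm below the slot's mouth, within 8 mm of its centre, 0.2 rad of upright, 0.12 rad of its direction, at rest (20 mm/s), gripped with 1 N or more (nothing else can carry it there) (all of step 2 and x of chip_a in the frame of tray between -0.045 and 0.062 m and y of chip_a in the frame of tray between -0.112 and 0.112 m and height (world z) of each of chip_a, chip_b, chip_c below 0.03 m and x of chip_b in the frame of tray between -0.045 and 0.062 m and y of chip_b in the frame of tray between -0.112 and 0.112 m and x of chip_c in the frame of tray between -0.045 and 0.062 m and y of chip_c in the frame of tray between -0.112 and 0.112 m); the arm keeps its last pose, push and grip.
It fails at once if the gripper or arm touches an offcut (contact force between any of the fingers, the arm and chip_a above 0.5 N or contact force between any of the fingers, the arm and chip_b above 0.5 N or contact force between any of the fingers, the arm and chip_c above 0.5 N).
It fails at once if another thing on the table is moved by more than 30 mm or knocked over (distance of any of weight, paste_jar, eraser, folder from where it was at the start of the episode above 0.03 m or angle between any of weight, paste_jar's own z axis and vertical above 0.5 rad).
It also fails if it takes over 67 s, if anything falls off the work surface, if the arm or the gripper's body presses on something with over 40 N, if the wrist force passes 120 N, or if a joint passes its speed limit or range.

## Working session

There is one attempt and no reset: what is moved stays moved. The work goes in short steps, Python scripts to look and compute and a tool call to move; the robot and the scene stay as the last step left them, time stands still between calls to the robot, and variables do not carry over. Pictures are saved under pics/ and viewed, and the job is handed in when it is done.

Besides the shell and the picture viewer there is one more tool, called as name(argument=value, ...), one argument or row to a line, values as JSON. play_rows: Moves the arm, as the interface text tells. Its arguments: {"type":"object","properties":{"gripper":{"type":"array"},"translation":{"type":"array"},"angular":{"type":"array"},"newtons":{"type":"number"}},"required":["gripper","translation","angular"]}

```bash
ls; mkdir -p pics; cat > h.py <<'E'
import numpy as np,cv2
from cell import telemetry,viewer,order
def cam(n,f=None):
    d=viewer.read_camera(n)
    if f: cv2.imwrite('pics/'+f,cv2.cvtColor(d['frame'],cv2.COLOR_RGB2BGR))
    return d
def cast(d,u,v,z):
    K=np.array(d['intrinsics']);R=np.array(d['R']);t=np.array(d['t'])
    r=R.T@np.linalg.solve(K,[u,v,1.]);c=-R.T@t
    return c+r*(z-c[2])/r[2]
def proj(d,X):
    p=np.array(d['intrinsics'])@(np.array(d['R'])@np.array(X)+np.array(d['t']));return p[:2]/p[2]
E
python3 - <<'E'
from h import *
import pickle
D={}
for n in('scene','top','wrist'):
    D[n]=cam(n,n+'0.png'); d=D[n]; print(n,-np.array(d['R']).T@d['t'],np.array(d['R'])[2])
pickle.dump(D,open('d0.pkl','wb'))
print(telemetry.get_obs())
E
```

```text
pics
scene [ 0.87077637 -0.17736902  0.77949182] [-0.47303473  0.24645193 -0.84587209]
top [0.37456231 0.02007123 0.86891293] [ 0.15947415 -0.0328937  -0.98665394]
wrist [0.15472629 0.53327612 0.37321576] [ 0.27518684 -0.12500234 -0.95322957]
{'time_s': 0.15, 'joint_positions': array([ 9.32710612e-01,  3.81054811e-01,  1.29800733e+00,  4.96251758e-05,
        1.46355022e+00, -2.15311759e-01]), 'joint_velocities': array([-0.00049269, -0.00155008, -0.00291704, -0.00122617, -0.0007912 ,
       -0.00183487]), 'effort': array([ 1.73862543e-03, -4.48623919e+01, -2.31340832e+01, -2.33747105e-04,
        3.82607512e-03, -2.97110978e-05]), 'eef_pos': array([0.22565074, 0.5015543 , 0.40427297]), 'eef_rot': array([ 2.09818788e-01,  9.77740158e-01, -4.53927553e-04, -2.33468126e-04]), 'ft_force': array([-0.26178688, -0.12954162, -0.14378161]), 'torque': array([-0.00466494, -0.00352352,  0.00983518]), 'grip_width': 1.004387501594639}
```

View pics/scene0.png

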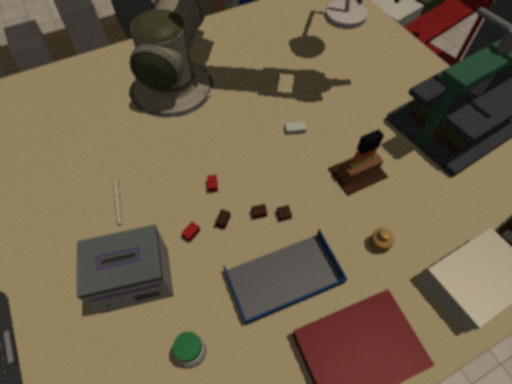

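View pics/top0.png

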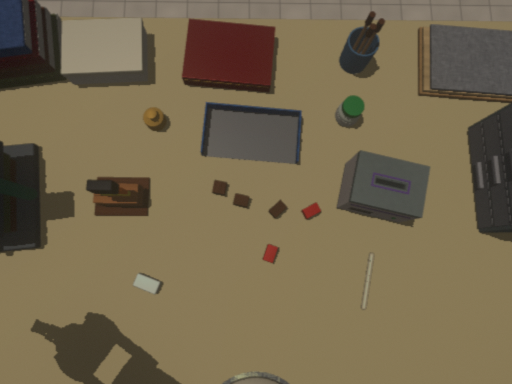

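View pics/wrist0.png

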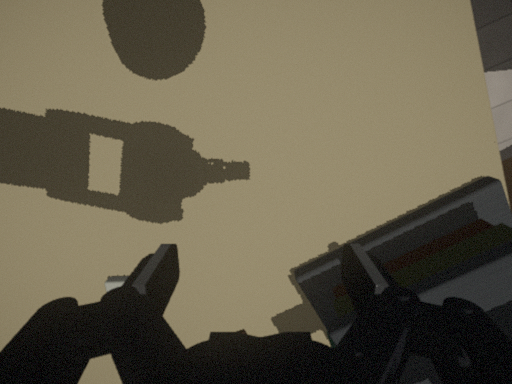

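```bash
python3 - <<'E'
import pickle,cv2,numpy as np
D=pickle.load(open('d0.pkl','rb'))
t=cv2.cvtColor(D['top']['frame'],cv2.COLOR_RGB2BGR)
cv2.imwrite('pics/c1.png',cv2.resize(t[85:235,80:320],None,fx=3.3,fy=3.3,interpolation=cv2.INTER_CUBIC))
cv2.imwrite('pics/c2.png',cv2.resize(t[140:230,330:440],None,fx=6,fy=6,interpolation=cv2.INTER_CUBIC))
s=cv2.cvtColor(D['scene']['frame'],cv2.COLOR_RGB2BGR)
cv2.imwrite('pics/c3.png',cv2.resize(s[110:330,60:400],None,fx=2.3,fy=2.3,interpolation=cv2.INTER_CUBIC))
E
```

```text
(no output)
```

View pics/c1.png

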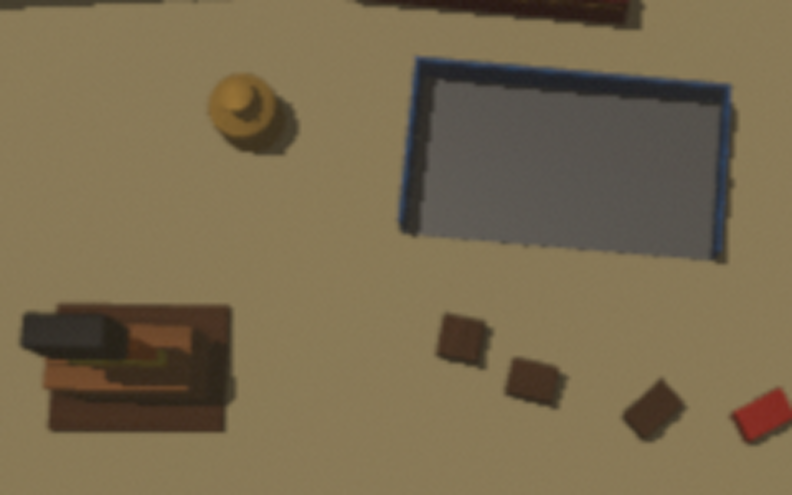

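View pics/c2.png

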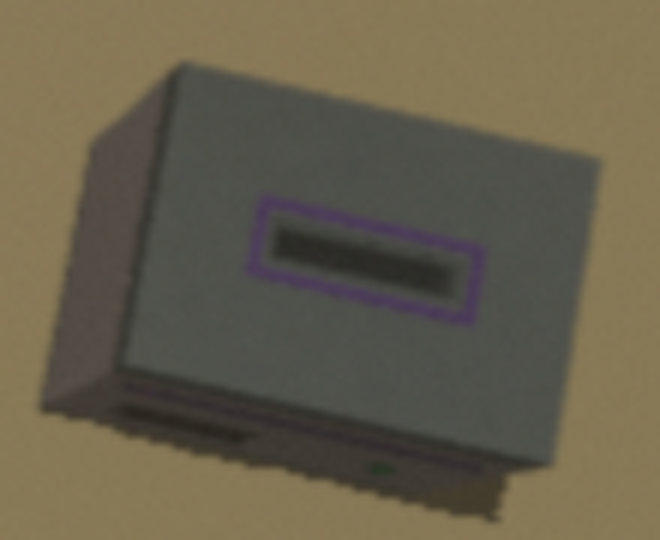

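View pics/c3.png

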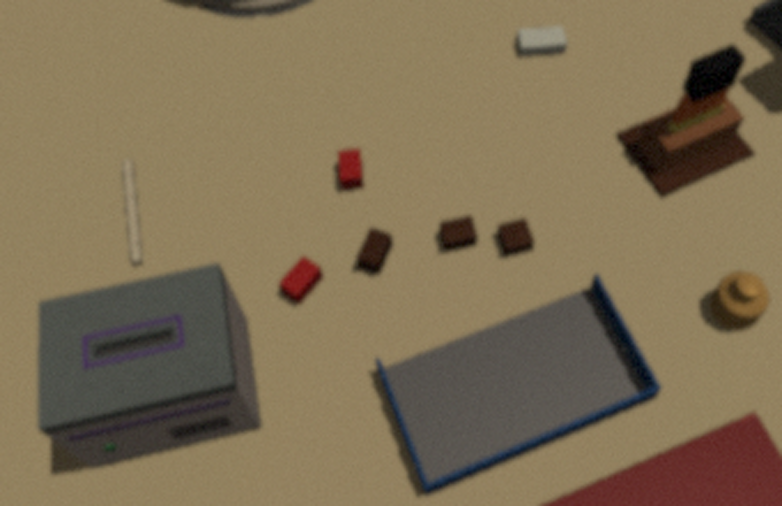

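```bash
cat > m.py <<'E'
from h import *
import pickle
D=pickle.load(open('d0.pkl','rb'))
T=D['top'];S=D['scene']
def c1(x,y,z): return cast(T,80+(x+.5)/3.3-.5,85+(y+.5)/3.3-.5,z)
def c2(x,y,z): return cast(T,330+(x+.5)/6-.5,140+(y+.5)/6-.5,z)
def c3(x,y,z): return cast(S,60+(x+.5)/2.3-.5,110+(y+.5)/2.3-.5,z)
np.set_printoptions(precision=4,suppress=True)
def rep(n,P):
    P=np.array(P);print(n,'c',P.mean(0)); 
    for i in range(len(P)):
        e=P[(i+1)%len(P)]-P[i];print('   ',P[i],'len',np.linalg.norm(e),'ang',np.degrees(np.arctan2(e[1],e[0])))
E
python3 - <<'E'
from m import *
rep('ster top',[c2(*p,.12) for p in [(183,63),(600,158),(552,465),(122,372)]])
rep('slot top',[c2(*p,.12) for p in [(262,198),(484,247),(470,323),(250,272)]])
rep('slot scene',[c3(*p,.12) for p in [(85,340),(180,317),(183,345),(87,366)]])
rep('ster scene',[c3(*p,.12) for p in [(40,302),(219,267),(235,383),(43,430)]])
rep('tray rim top',[c1(*p,.03) for p in [(416,57),(730,85),(725,260),(402,231)]])
rep('tray floor front',[c1(*p,.0) for p in [(418,235),(714,260)]])
rep('tray front scene',[c3(*p,.0) for p in [(600,292),(383,372)]])
rep('tray rear scene rim',[c3(*p,.03) for p in [(597,277),(657,386),(424,488),(379,360)]])
rep('stand base',[c1(*p,.006) for p in [(58,304),(231,306),(225,431),(50,431)]])
rep('grip top',[c1(*p,.146) for p in [(25,313),(110,315),(105,357),(22,348)]])
rep('grip top scene',[c3(*p,.146) for p in [(687,67),(734,47),(743,55),(697,78)]])
for nm,d,lo in (('top',T,None),('scene',S,None)):
    h=cv2.cvtColor(d['frame'],cv2.COLOR_RGB2HSV);rgb=d['frame'].astype(int)
    m=((rgb.max(2)<85)&(rgb[...,0]>rgb[...,2]+8)).astype('uint8')
    n,l,st,ce=cv2.connectedComponentsWithStats(m)
    for i in range(1,n):
        if 40<st[i,4]<500:
            cs,_=cv2.findContours((l==i).astype('uint8'),0,2)
            r=cv2.minAreaRect(cs[0]); print(nm,ce[i],st[i],r, cast(d,*ce[i],.011))
E
```

```text
ster top c [ 0.5158 -0.2821  0.12  ]
    [ 0.5868 -0.223   0.12  ] len 0.14849502265128173 ang -103.33601693742274
    [ 0.5525 -0.3675  0.12  ] len 0.10988998092613296 ang 166.4809463812214
    [ 0.4457 -0.3418  0.12  ] len 0.14931662150189673 ang 77.34587637541172
    [ 0.4784 -0.1961  0.12  ] len 0.11167248420019443 ang -13.932254557505175
slot top c [ 0.5168 -0.2829  0.12  ]
    [ 0.5387 -0.2479  0.12  ] len 0.07829367197720616 ang -102.92057132519119
    [ 0.5212 -0.3242  0.12  ] len 0.027395639829041366 ang 165.3997654442817
    [ 0.4946 -0.3173  0.12  ] len 0.0772865455410249 ang 76.46332046363668
    [ 0.5127 -0.2421  0.12  ] len 0.02655363270752624 ang -12.470487092094682
slot scene c [ 0.5172 -0.281   0.12  ]
    [ 0.4972 -0.3159  0.12  ] len 0.0765941823313476 ang 77.57497615874401
    [ 0.5137 -0.2411  0.12  ] len 0.025294110216850376 ang -12.777343870361555
    [ 0.5383 -0.2467  0.12  ] len 0.07593424249448869 ang -104.15095523067204
    [ 0.5198 -0.3203  0.12  ] len 0.023012906204464906 ang 168.91669310029147
ster scene c [ 0.5185 -0.2803  0.12  ]
    [ 0.4464 -0.3402  
[... 5810 characters left out ...]
.011 ]
scene [232.6258 298.773 ] [222 272  25  53 163] ((232.53201293945312, 298.62109375), (57.241661071777344, 5.029898166656494), 67.06790161132812) [ 0.6538 -0.1156  0.011 ]
scene [ 12.6233 336.1507] [  0 292  22  92 146] ((12.82941722869873, 336.9823303222656), (93.38856506347656, 5.531726360321045), 77.47119140625) [ 0.5203 -0.5268  0.011 ]
scene [301.3585 358.7536] [287 332  30  52 491] ((301.24139404296875, 358.8965759277344), (55.93655014038086, 9.71667766571045), 66.80140686035156) [ 0.8159 -0.05    0.011 ]
scene [177.5724 360.5395] [170 347  23  21 152] ((179.13462829589844, 360.38873291015625), (27.371898651123047, 13.092747688293457), 36.38435363769531) [ 0.7103 -0.2582  0.011 ]
```

play_rows(
  gripper=[100, 100, 100, 100, 100, 100, 100, 100, 100, 100],
  translation=[
    [3, -2, 0],
    [6, -4.5, 0],
    [9.5, -7, 0],
    [13, -9.5, 0],
    [16.5, -12, 0],
    [20, -14.5, 0],
    [23, -16.5, 0],
    [26, -18.5, 0],
    [28.4, -20.2, 0],
    [28.4, -20.2, 0],
  ],
  angular=[
    [0, 0, -7.5],
    [0, 0, -15],
    [0, 0, -22.5],
    [0, 0, -30],
    [0, 0, -37.5],
    [0, 0, -45],
    [0, 0, -52.5],
    [0, 0, -60],
    [0, 0, -66.3],
    [0, 0, -66.3],
  ],
  newtons=60,
)

```text
time_s: 1.15
eef_pos: [0.5122, 0.2975, 0.4038]
eef_rot: [0.713, 0.702, -0.0, 0.0]
ft_force: [-0.8, 0.2, -1.3]
grip_width: 1.001
```

```bash
python3 - <<'E'
from h import *
cam('wrist','w1.png');o=telemetry.get_obs();print(o['eef_pos'],o['eef_rot'],o['time_s'])
E
```

```text
[0.51071714 0.29857809 0.40401238] [ 7.10974867e-01  7.03217198e-01 -4.83299881e-04 -2.78776869e-04] 1.2
```

View pics/w1.png

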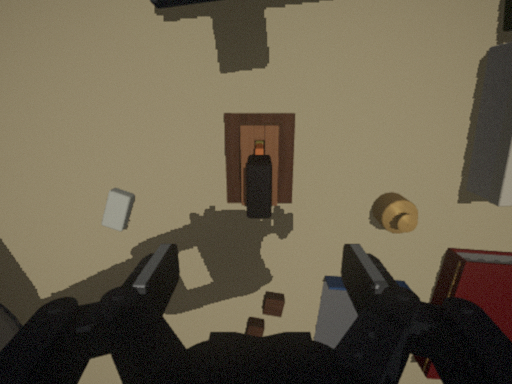

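play_rows(
  gripper=[100, 100, 100, 100, 100, 100, 100, 100, 100, 100],
  translation=[
    [0, 0, -1.5],
    [0, 0, -3.5],
    [0, 0, -5.5],
    [0, 0, -7.5],
    [0, 0, -9],
    [0, 0, -10.5],
    [0, 0, -11.5],
    [0, 0, -12.3],
    [0, 0, -12.3],
    [0, 0, -12.3],
  ],
  angular=[
    [0, 0, 0],
    [0, 0, 0],
    [0, 0, 0],
    [0, 0, 0],
    [0, 0, 0],
    [0, 0, 0],
    [0, 0, 0],
    [0, 0, 0],
    [0, 0, 0],
    [0, 0, 0],
  ],
)

```text
time_s: 2.2
eef_pos: [0.5096, 0.2998, 0.2822]
eef_rot: [0.71, 0.704, 0.0, 0.0]
ft_force: [0.3, -0.5, 1.0]
grip_width: 0.993
```

```bash
python3 - <<'E'
from h import *
cam('wrist','w2.png');cam('scene','s2.png');o=telemetry.get_obs();print(o['eef_pos'],o['eef_rot'],o['time_s'],o['ft_force'])
E
```

```text
[0.50972248 0.29964713 0.28242106] [7.10253083e-01 7.03946127e-01 5.74712090e-04 2.79388948e-04] 2.3 [ 1.3398516  -0.30947067  0.2937946 ]
```

View pics/w2.png

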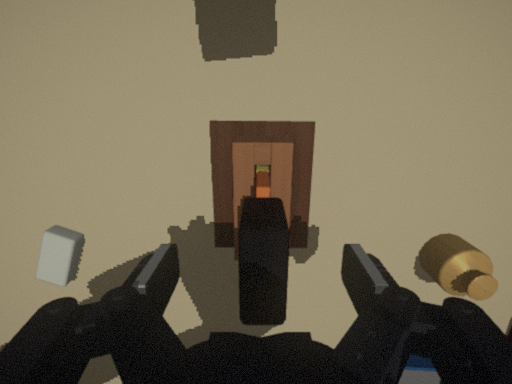

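View pics/s2.png

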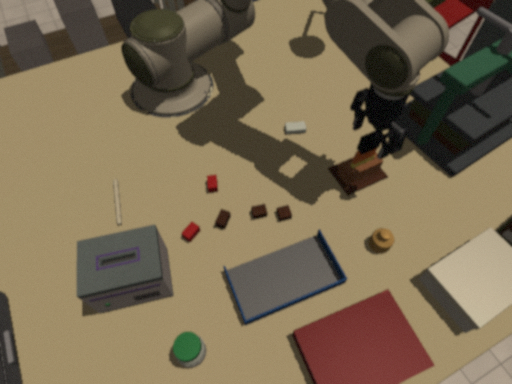

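play_rows(
  gripper=[0, 0, 0, 0, 0, 0, 0, 0, 0, 0],
  translation=[
    [0, 0, 0],
    [0, 0, 0],
    [0, 0, 0],
    [0, 0, 0],
    [0, 0, 0],
    [0, 0, 0],
    [0, 0, 0],
    [0, 0, 0],
    [0, 0, 0],
    [0, 0, 0],
  ],
  angular=[
    [0, 0, 0],
    [0, 0, 0],
    [0, 0, 0],
    [0, 0, 0],
    [0, 0, 0],
    [0, 0, 0],
    [0, 0, 0],
    [0, 0, 0],
    [0, 0, 0],
    [0, 0, 0],
  ],
  newtons=60,
)

```text
time_s: 3.3
eef_pos: [0.5098, 0.2996, 0.2819]
eef_rot: [0.71, 0.704, 0.0, 0.0]
ft_force: [0.9, 0.8, 3.4]
grip_width: 0.246
```

play_rows(
  gripper=[0, 0, 0, 0, 0, 0, 0, 0, 0, 0],
  translation=[
    [0, 0, 1],
    [0, 0, 2],
    [0, 0, 3],
    [0, 0, 4],
    [0, 0, 5],
    [0, 0, 6],
    [0, 0, 7.5],
    [0, 0, 9],
    [0, 0, 10],
    [0, 0, 10],
  ],
  angular=[
    [0, 0, 0],
    [0, 0, 0],
    [0, 0, 0],
    [0, 0, 0],
    [0, 0, 0],
    [0, 0, 0],
    [0, 0, 0],
    [0, 0, 0],
    [0, 0, 0],
    [0, 0, 0],
  ],
)

```text
time_s: 4.3
eef_pos: [0.5096, 0.2996, 0.3833]
eef_rot: [0.71, 0.704, 0.001, 0.001]
ft_force: [0.3, 1.3, -1.0]
grip_width: 0.253
```

```bash
python3 - <<'E'
from h import *
d=cam('scene');w=cam('wrist');o=telemetry.get_obs();print(o['eef_pos'],o['eef_rot'],o['time_s'],o['ft_force'])
b=lambda x:cv2.cvtColor(x,cv2.COLOR_RGB2BGR)
cv2.imwrite('pics/s3.png',cv2.resize(b(d['frame'])[40:240,250:450],None,fx=3,fy=3))
cv2.imwrite('pics/w3.png',b(w['frame']))
E
```

```text
[0.50956854 0.29952144 0.38137172] [ 7.10336077e-01  7.03862606e-01 -2.70996420e-04 -1.27110458e-04] 4.4 [ 0.12089101  0.12888734 -1.20693089]
```

View pics/s3.png

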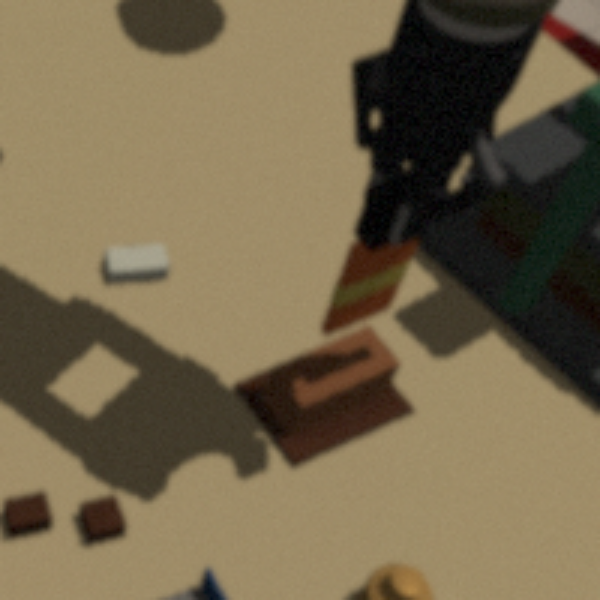

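View pics/w3.png

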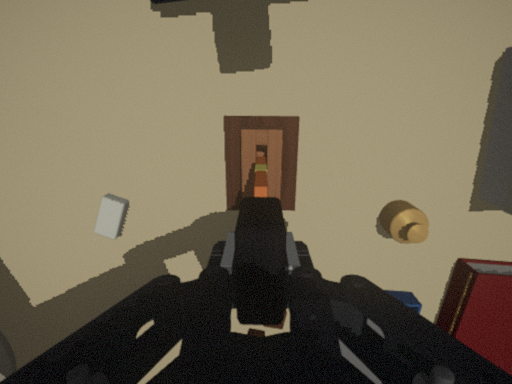

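```bash
python3 - <<'E'
from m import *
rep('edge',[cast(S,357.4,149.7,.106),cast(S,380.7,142.3,.106)])
print(proj(S,[.5146,.2695,.1055]),proj(S,[.5146,.3295,.1055]))
E
```

```text
edge c [0.5107 0.3069 0.106 ]
    [0.507  0.2767 0.106 ] len 0.060907382431655686 ang 83.13534927803569
    [0.5143 0.3371 0.106 ] len 0.060907382431655686 ang -96.86465072196431
[356.7413 153.3309] [378.0529 143.7246]
```

play_rows(
  gripper=[0, 0, 0, 0, 0, 0, 0, 0, 0, 0],
  translation=[
    [-0.4, -3, 0],
    [-1, -7, 0],
    [-1.6, -11, 0],
    [-2.3, -15, 0],
    [-2.9, -19, 0],
    [-3.25, -21.8, 0],
    [-3.25, -21.8, -2],
    [-3.25, -21.8, -5],
    [-3.25, -21.8, -8],
    [-3.25, -21.8, -8],
  ],
  angular=[
    [0, 0, 0],
    [0, 0, -1],
    [0, 0, -2],
    [0, 0, -3],
    [0, 0, -4],
    [0, 0, -4.8],
    [0, 0, -4.8],
    [0, 0, -4.8],
    [0, 0, -4.8],
    [0, 0, -4.8],
  ],
)

```text
time_s: 5.4
eef_pos: [0.4763, 0.0815, 0.2983]
eef_rot: [0.739, 0.673, -0.003, -0.003]
ft_force: [0.5, 0.8, -1.7]
grip_width: 0.247
```

```bash
python3 - <<'E'
from h import *
d=cam('scene');w=cam('wrist');o=telemetry.get_obs();print(o['eef_pos'],o['eef_rot'],o['time_s'],o['ft_force'])
b=lambda x:cv2.cvtColor(x,cv2.COLOR_RGB2BGR)
cv2.imwrite('pics/s4.png',cv2.resize(b(d['frame'])[110:310,180:380],None,fx=3,fy=3))
cv2.imwrite('pics/w4.png',b(w['frame']))
E
```

```text
[0.47736798 0.08156746 0.30194836] [ 7.39160011e-01  6.73529702e-01 -3.21609786e-04 -3.40022966e-04] 5.5 [-0.34549554  0.70377167 -1.54777787]
```

View pics/s4.png

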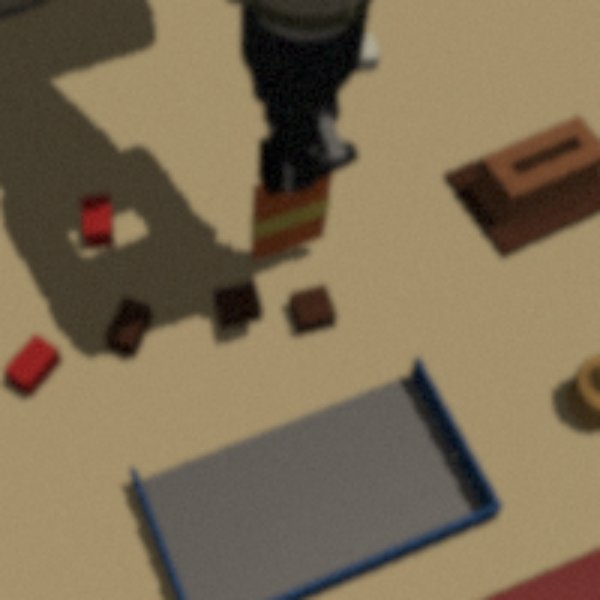

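View pics/w4.png

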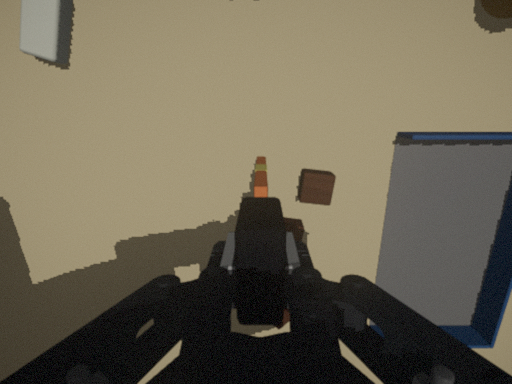

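```bash
python3 - <<'E'
from m import *
for z in(.02,.026,.03): rep('edge',[cast(S,180+250.5/3-.5,110+256/3-.5,z),cast(S,180+323/3-.5,110+237/3-.5,z)])
E
```

```text
edge c [0.4732 0.0853 0.02  ]
    [0.4676 0.0554 0.02  ] len 0.06091579714020621 ang 79.33705672632068
    [0.4788 0.1152 0.02  ] len 0.06091579714020621 ang -100.66294327367933
edge c [0.4764 0.0832 0.026 ]
    [0.4708 0.0535 0.026 ] len 0.06043456117304511 ang 79.33705672632072
    [0.4819 0.1129 0.026 ] len 0.06043456117304511 ang -100.66294327367928
edge c [0.4784 0.0818 0.03  ]
    [0.4729 0.0523 0.03  ] len 0.06011373719493775 ang 79.33705672632071
    [0.484  0.1114 0.03  ] len 0.06011373719493775 ang -100.66294327367929
```

play_rows(
  gripper=[0, 0, 0, 0, 0, 0, 0, 0, 0, 0],
  translation=[
    [0, 0, -1],
    [0, 0, -2],
    [0, 0, -2.2],
    [0.5, -0.05, -2.2],
    [1.5, -0.14, -2.2],
    [3, -0.28, -2.2],
    [4.5, -0.42, -2.2],
    [6, -0.56, -2.2],
    [7.5, -0.7, -2.2],
    [9, -0.84, -2.2],
  ],
  angular=[
    [0, 0, 0],
    [0, 0, 0],
    [0, 0, 0],
    [0, 0, 0],
    [0, 0, 0],
    [0, 0, 0],
    [0, 0, 0],
    [0, 0, 0],
    [0, 0, 0],
    [0, 0, 0],
  ],
)

```text
time_s: 6.5
eef_pos: [0.5685, 0.073, 0.28]
eef_rot: [0.739, 0.673, 0.0, 0.0]
ft_force: [0.7, 0.2, -1.6]
grip_width: 0.25
```

play_rows(
  gripper=[0, 0, 0, 0, 0, 0, 0, 0, 0, 0],
  translation=[
    [1.5, -0.14, 0],
    [3, -0.28, 0],
    [4.5, -0.42, 0],
    [6, -0.56, 0],
    [7.3, -0.68, 0],
    [8.4, -0.78, 0],
    [9.2, -0.85, 0],
    [9.4, -0.87, 0],
    [9.4, -0.87, 0],
    [9.4, -0.87, 0],
  ],
  angular=[
    [0, 0, 0],
    [0, 0, 0],
    [0, 0, 0],
    [0, 0, 0],
    [0, 0, 0],
    [0, 0, 0],
    [0, 0, 0],
    [0, 0, 0],
    [0, 0, 0],
    [0, 0, 0],
  ],
)

```text
time_s: 7.5
eef_pos: [0.6609, 0.0645, 0.2798]
eef_rot: [0.739, 0.674, -0.0, -0.0]
ft_force: [0.6, -0.7, -0.7]
grip_width: 0.253
```

```bash
cat > look.py <<'E'
from h import *
import sys
d=cam('scene');o=telemetry.get_obs();print(o['eef_pos'],o['eef_rot'],o['time_s'],o['ft_force'],o['grip_width'])
b=lambda x:cv2.cvtColor(x,cv2.COLOR_RGB2BGR)
cv2.imwrite('pics/'+sys.argv[1],cv2.resize(b(d['frame'])[110:310,160:360],None,fx=3,fy=3))
E
python3 look.py s5.png
```

```text
[0.66089701 0.06453636 0.27985968] [ 7.39163667e-01  6.73525849e-01 -3.81642921e-05 -4.94428622e-05] 7.55 [ 1.09958635  0.01185508 -1.16969601] 0.2537199841296263
```

View pics/s5.png

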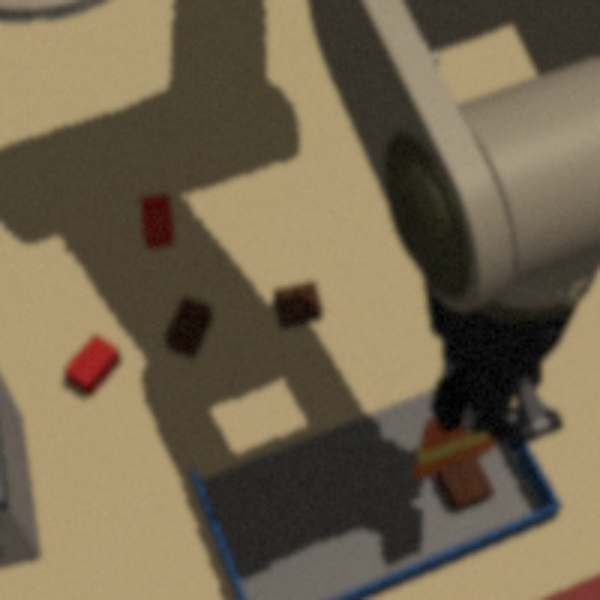

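play_rows(
  gripper=[0, 0, 0, 0, 0, 0, 0, 0, 0, 0],
  translation=[
    [-1, 0.1, 0.5],
    [-1.5, 0.15, 3],
    [-2.5, -0.2, 5.5],
    [-6, -0.8, 6],
    [-10, -1.5, 6],
    [-14, -2.3, 6],
    [-18, -3, 6],
    [-20.9, -3.55, 6],
    [-20.9, -3.55, 4],
    [-20.9, -3.55, 2],
  ],
  angular=[
    [0, 0, 0],
    [0, 0, 0],
    [0, 0, 0],
    [0, 0, 0],
    [0, 0, 0],
    [0, 0, 0],
    [0, 0, 0],
    [0, 0, 0],
    [0, 0, 0],
    [0, 0, 0],
  ],
)

```text
time_s: 8.55
eef_pos: [0.4506, 0.0291, 0.3005]
eef_rot: [0.739, 0.673, 0.001, 0.001]
ft_force: [0.3, -0.0, -0.8]
grip_width: 0.252
```

play_rows(
  gripper=[0, 0, 0, 0, 0, 0, 0, 0, 0, 0],
  translation=[
    [0, 0, -1],
    [0, 0, -2],
    [0, 0, -2],
    [0.5, -0.05, -2],
    [1.5, -0.14, -2],
    [3, -0.28, -2],
    [4.5, -0.42, -2],
    [6, -0.56, -2],
    [7.5, -0.7, -2],
    [9, -0.84, -2],
  ],
  angular=[
    [0, 0, 0],
    [0, 0, 0],
    [0, 0, 0],
    [0, 0, 0],
    [0, 0, 0],
    [0, 0, 0],
    [0, 0, 0],
    [0, 0, 0],
    [0, 0, 0],
    [0, 0, 0],
  ],
)

```text
time_s: 9.55
eef_pos: [0.5435, 0.0205, 0.2802]
eef_rot: [0.739, 0.674, 0.0, 0.0]
ft_force: [-1.5, 0.0, -1.1]
grip_width: 0.247
```

```bash
python3 look.py s6.png
```

```text
[0.54523876 0.02005205 0.28025852] [0.73928282 0.67339276 0.00109513 0.00137967] 9.6 [ 0.83648384 -1.08884978 -1.65259347] 0.25004651743578904
```

View pics/s6.png

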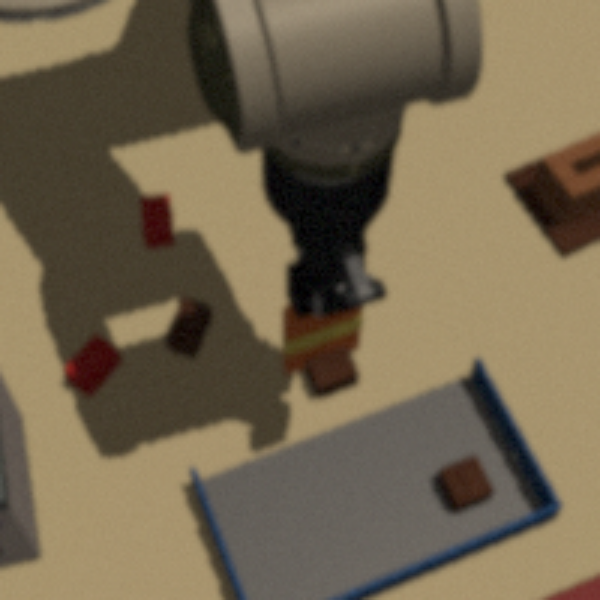

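play_rows(
  gripper=[0, 0, 0, 0, 0, 0, 0, 0, 0, 0],
  translation=[
    [1.5, -0.14, 0],
    [3, -0.28, 0],
    [4.5, -0.42, 0],
    [6, -0.56, 0],
    [7.5, -0.7, 0],
    [9, -0.84, 0],
    [10.2, -0.95, 0],
    [11, -1.02, 0],
    [11.4, -1.06, 0],
    [11.4, -1.06, 0],
  ],
  angular=[
    [0, 0, 0],
    [0, 0, 0],
    [0, 0, 0],
    [0, 0, 0],
    [0, 0, 0],
    [0, 0, 0],
    [0, 0, 0],
    [0, 0, 0],
    [0, 0, 0],
    [0, 0, 0],
  ],
)

```text
time_s: 10.6
eef_pos: [0.6563, 0.0099, 0.2797]
eef_rot: [0.739, 0.674, 0.0, 0.0]
ft_force: [-0.3, 0.2, -1.2]
grip_width: 0.249
```

```bash
python3 look.py s7.png
```

```text
[0.65605752 0.00998472 0.27969384] [ 7.39187629e-01  6.73499551e-01 -3.61347771e-05 -3.80170103e-05] 10.65 [-0.87196683  0.46698515 -0.3475278 ] 0.25167635443799896
```

View pics/s7.png

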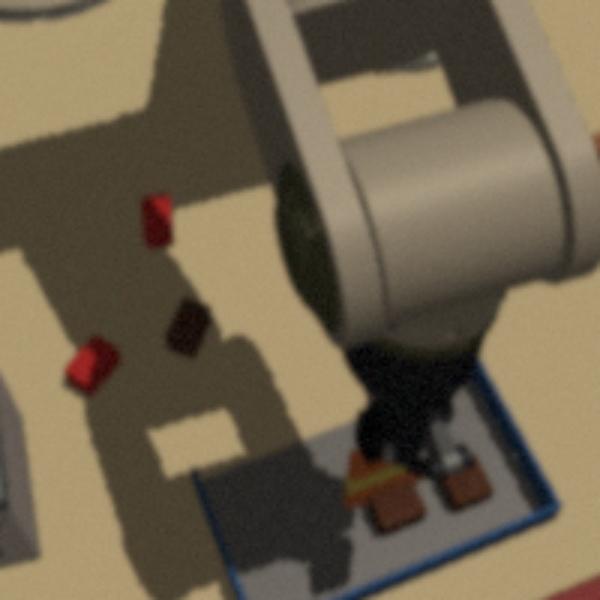

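play_rows(
  gripper=[0, 0, 0, 0, 0, 0, 0, 0, 0, 0],
  translation=[
    [-1, 0.1, 0.5],
    [-1.5, 0.15, 3],
    [-2.5, -0.2, 5.5],
    [-6, -1.2, 6],
    [-10.5, -2.4, 6],
    [-15, -3.6, 6],
    [-19, -4.8, 6],
    [-22.5, -5.74, 6],
    [-22.5, -5.74, 4.5],
    [-22.5, -5.74, 3],
  ],
  angular=[
    [0, 0, 0],
    [0, 0, 0],
    [0, 0, 0],
    [0, 0, 0],
    [0, 0, 0],
    [0, 0, 0],
    [0, 0, 0],
    [0, 0, 0],
    [0, 0, 0],
    [0, 0, 0],
  ],
)

```text
time_s: 11.65
eef_pos: [0.4293, -0.0472, 0.3105]
eef_rot: [0.74, 0.673, 0.001, 0.001]
ft_force: [0.9, -0.7, -1.4]
grip_width: 0.25
```

```bash
python3 look.py s8.png
```

```text
[ 0.42931552 -0.04704171  0.30817157] [ 7.39407237e-01  6.73257672e-01 -4.57307908e-04 -9.14127926e-04] 11.7 [-1.71755371  0.06441984 -4.0867652 ] 0.24822864645317264
```

View pics/s8.png

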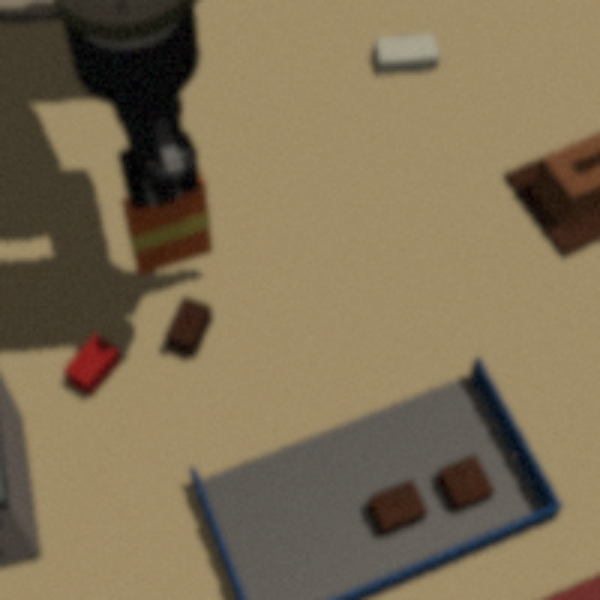

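play_rows(
  gripper=[0, 0, 0, 0, 0, 0, 0, 0, 0, 0],
  translation=[
    [0, 0, -1],
    [0, 0, -2.2],
    [0, 0, -3],
    [0.5, -0.05, -3],
    [1.5, -0.14, -3],
    [3, -0.28, -3],
    [4.5, -0.42, -3],
    [6, -0.56, -3],
    [7.5, -0.7, -3],
    [9, -0.84, -3],
  ],
  angular=[
    [0, 0, 0],
    [0, 0, 0],
    [0, 0, 0],
    [0, 0, 0],
    [0, 0, 0],
    [0, 0, 0],
    [0, 0, 0],
    [0, 0, 0],
    [0, 0, 0],
    [0, 0, 0],
  ],
)

```text
time_s: 12.7
eef_pos: [0.5226, -0.0559, 0.2803]
eef_rot: [0.739, 0.674, 0.0, 0.001]
ft_force: [-0.7, 0.1, -0.5]
grip_width: 0.252
```

```bash
python3 look.py s9.png
```

```text
[ 0.52425083 -0.05629341  0.28039444] [0.73917641 0.67350926 0.00101476 0.0015762 ] 12.75 [ 1.20536628 -0.69835308 -0.45497558] 0.24814868464459466
```

View pics/s9.png

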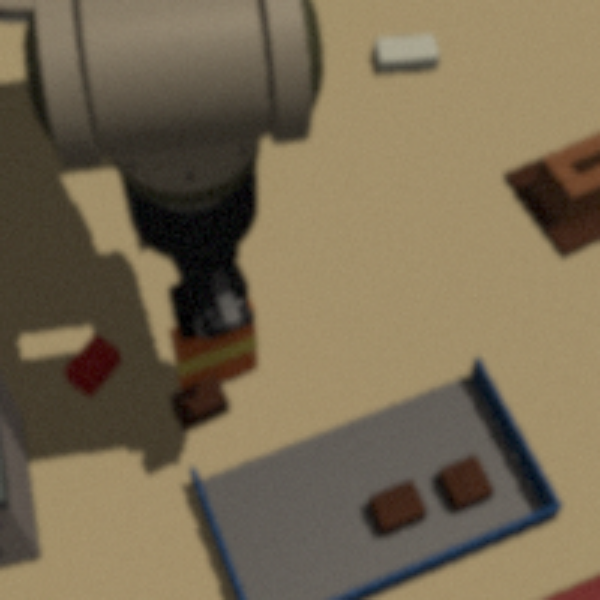

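play_rows(
  gripper=[0, 0, 0, 0, 0, 0, 0, 0, 0, 0],
  translation=[
    [0.5, 0, 0],
    [1.3, 0.1, 0],
    [2.5, 0.2, 0],
    [4, 0.33, 0],
    [5.5, 0.45, 0],
    [7, 0.58, 0],
    [8.5, 0.7, 0],
    [10, 0.82, 0],
    [11, 0.9, 0],
    [11, 0.9, 0],
  ],
  angular=[
    [0, 0, 3],
    [0, 0, 6],
    [0, 0, 9],
    [0, 0, 10],
    [0, 0, 10],
    [0, 0, 10],
    [0, 0, 10],
    [0, 0, 10],
    [0, 0, 10],
    [0, 0, 10],
  ],
)

```text
time_s: 13.75
eef_pos: [0.6321, -0.0467, 0.2798]
eef_rot: [0.678, 0.736, 0.0, 0.0]
ft_force: [-0.6, 0.3, -1.1]
grip_width: 0.249
```

```bash
python3 look.py s10.png
```

```text
[ 0.63143734 -0.0467097   0.27973637] [6.77535621e-01 7.35489949e-01 3.56486719e-05 1.21929426e-04] 13.8 [-0.07014105  0.63787082 -0.81657195] 0.24879828090433487
```

View pics/s10.png

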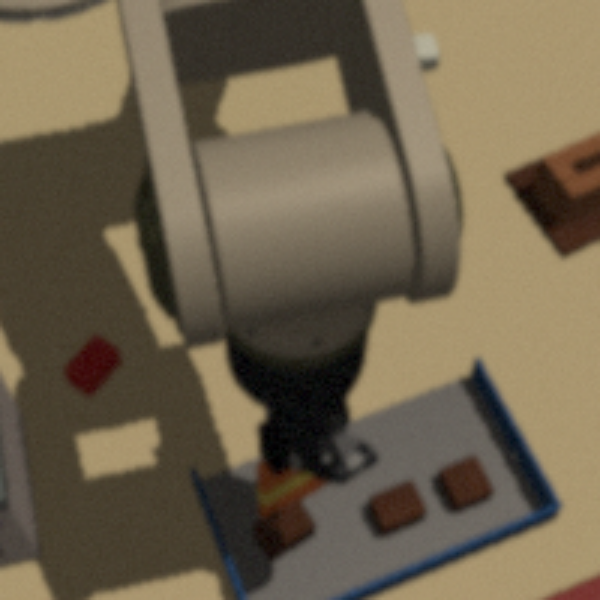

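play_rows(
  gripper=[0, 0, 0, 0, 0, 0, 0, 0, 0, 0],
  translation=[
    [-1, -0.1, 0.5],
    [-2, -0.2, 3],
    [-2.5, -0.5, 7],
    [-3, -2, 11],
    [-4, -5, 15],
    [-6, -9.5, 16],
    [-8, -14, 16],
    [-10, -18.5, 16],
    [-11.5, -23, 16],
    [-11.5, -23.5, 16],
  ],
  angular=[
    [0, 0, 0],
    [0, 0, -1],
    [0, 0, -3],
    [0, 0, -6],
    [0, 0, -9],
    [0, 0, -12],
    [0, 0, -15],
    [0, 0, -17],
    [0, 0, -17.9],
    [0, 0, -17.9],
  ],
)

```text
time_s: 14.8
eef_pos: [0.5133, -0.2858, 0.4399]
eef_rot: [0.786, 0.619, -0.001, 0.0]
ft_force: [0.0, 0.2, -0.5]
grip_width: 0.249
```

play_rows(
  gripper=[0, 0, 0],
  translation=[
    [0, 0, 0],
    [0, 0, 0],
    [0, 0, 0],
  ],
  angular=[
    [0, 0, 0],
    [0, 0, 0],
    [0, 0, 0],
  ],
)

```text
time_s: 15.1
eef_pos: [0.5164, -0.2804, 0.44]
eef_rot: [0.783, 0.622, 0.0, -0.0]
ft_force: [0.1, -0.4, -1.3]
grip_width: 0.245
```

```bash
cat > look2.py <<'E'
from h import *
import sys,pickle
n=sys.argv[1]
d=cam('scene');t=cam('top');w=cam('wrist',n+'w.png');o=telemetry.get_obs();print(o['eef_pos'],o['eef_rot'],o['time_s'],o['ft_force'],o['grip_width'])
pickle.dump((d,t,w),open(n+'.pkl','wb'))
b=lambda x:cv2.cvtColor(x,cv2.COLOR_RGB2BGR)
a=cv2.resize(b(d['frame'])[130:330,60:310],None,fx=3,fy=3,interpolation=cv2.INTER_CUBIC)
cv2.imwrite('pics/'+n+'s.png',a)
cv2.imwrite('pics/'+n+'t.png',cv2.resize(b(t['frame'])[90:240,200:450],None,fx=3,fy=3,interpolation=cv2.INTER_CUBIC))
E
python3 look2.py k1
```

```text
[ 0.51647615 -0.28081366  0.43983356] [7.83333192e-01 6.21602050e-01 3.13258819e-05 1.88459794e-05] 15.25 [ 0.05153993 -0.2873973  -1.33361183] 0.2510284933181767
```

View pics/k1s.png

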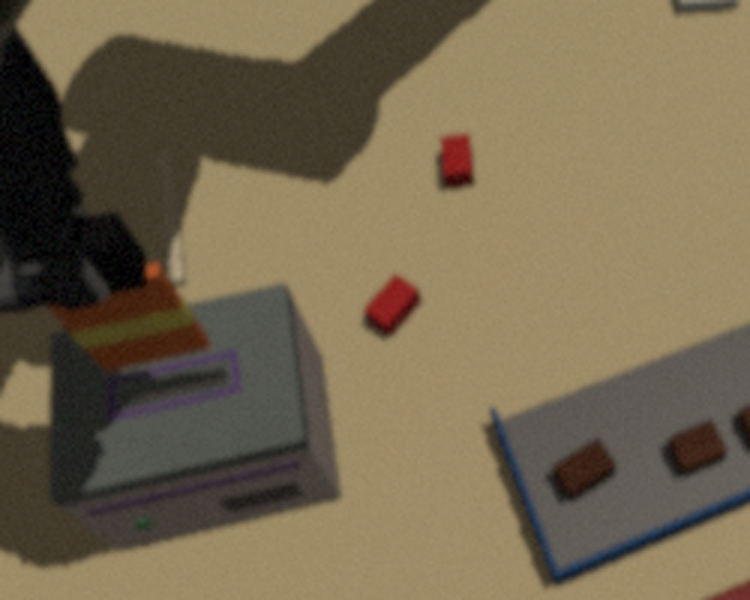

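View pics/k1t.png

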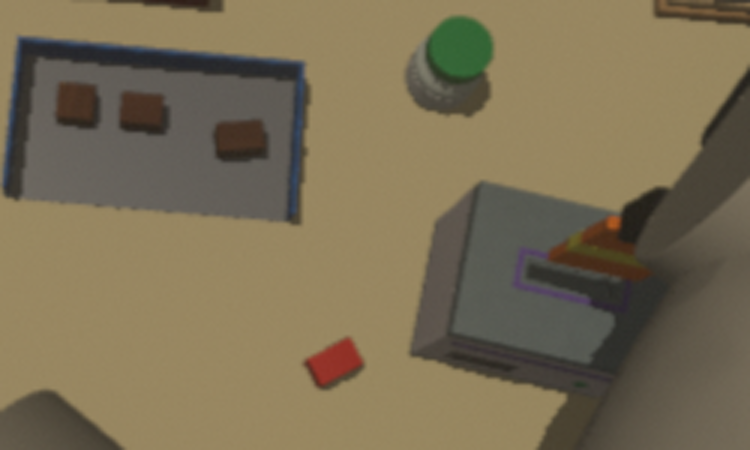

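View pics/k1w.png

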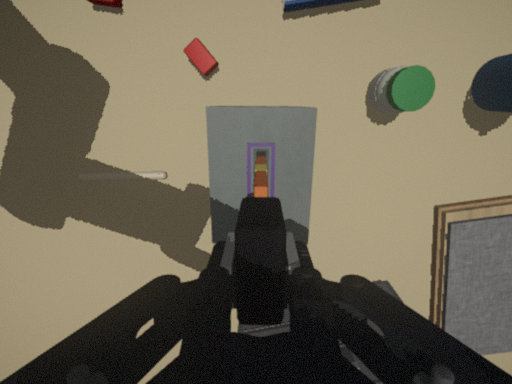

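```bash
cat > fit.py <<'E'
from m import *
from scipy.optimize import least_squares
S2,T2,W2=pickle.load(open('k1.pkl','rb'))
b=lambda x:cv2.cvtColor(x,cv2.COLOR_RGB2BGR)
cv2.imwrite('pics/z1.png',cv2.resize(b(S2['frame'])[225:275,70:145],None,fx=10,fy=10,interpolation=cv2.INTER_CUBIC))
cv2.imwrite('pics/z2.png',cv2.resize(b(T2['frame'])[155:205,365:430],None,fx=10,fy=10,interpolation=cv2.INTER_CUBIC))
E
python3 fit.py
```

```text
(no output)
```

View pics/z1.png

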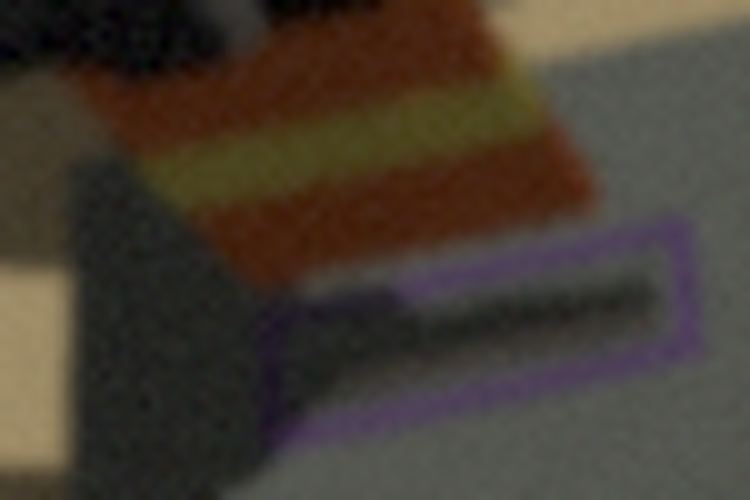

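View pics/z2.png

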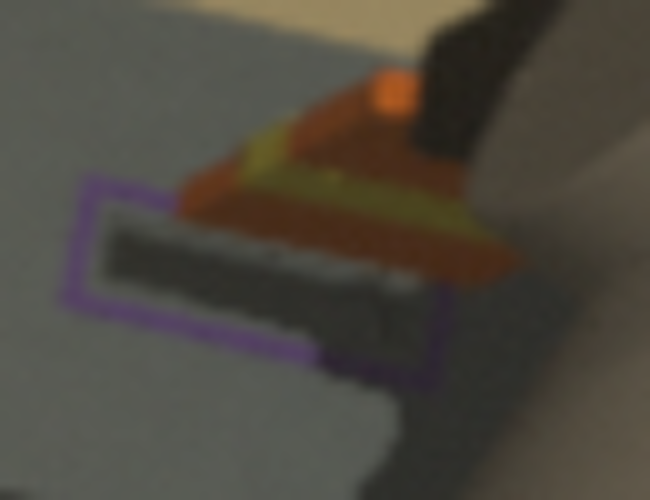

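```bash
cat >> fit.py <<'E'
z1=lambda x,y:np.array([70+(x+.5)/10-.5,225+(y+.5)/10-.5])
z2=lambda x,y:np.array([365+(x+.5)/10-.5,155+(y+.5)/10-.5])
def ax(y): return np.array([np.cos(y),np.sin(y),0]),np.array([-np.sin(y),np.cos(y),0])
def f(p):
    ex,ey=ax(p[3]);c=p[:3]
    return np.concatenate([proj(S2,c+.004*ex-.03*ey)-z1(262,284),proj(S2,c+.004*ex+.03*ey)-z1(598,208),
      proj(T2,c-.004*ex+.03*ey)-z2(180,212),proj(T2,c-.004*ex-.03*ey)-z2(475,282)])
r=least_squares(f,[.517,-.28,.164,-.23]);print('edge',r.x,np.degrees(r.x[3]),r.fun)
def mk(vs):
  def g(p):
    ex,ey=ax(p[2]);c=np.array([p[0],p[1],.12]);L,W=.0385,.013
    o=[]
    if 's' in vs: o+=[proj(S2,c-p[4]*ex-p[3]*ey)-z1(268,303),proj(S2,c-p[4]*ex+p[3]*ey)-z1(688,216),proj(S2,c+p[4]*ex+p[3]*ey)-z1(700,345),proj(S2,c+p[4]*ex-p[3]*ey)-z1(275,448)]
    if 't' in vs: o+=[proj(T2,c+p[4]*ex+p[3]*ey)-z2(90,177),proj(T2,c-p[4]*ex+p[3]*ey)-z2(62,303),proj(T2,c-p[4]*ex-p[3]*ey)-z2(437,388),proj(T2,c+p[4]*ex-p[3]*ey)-z2(458,270)]
    return np.concatenate(o)
  return g
for v in('s','t','st'):
    r=least_squares(mk(v),[.517,-.28,-.23,.0385,.013]);print('slot',v,r.x,np.degrees(r.x[2]),np.abs(r.fun).max())
E
python3 fit.py
```

```text
edge [ 0.5185 -0.2763  0.1695 -0.2361] -13.528261819589709 [-1.0806  0.1229  0.2239 -0.0663 -0.9105 -0.0727 -0.08   -0.0512]
slot s [ 0.5151 -0.2804 -0.236   0.0388  0.014 ] -13.52450024340181 0.33887903274339237
slot t [ 0.5166 -0.283  -0.2459  0.0393  0.0132] -14.086268037353348 0.2682101927663041
slot st [ 0.5158 -0.2814 -0.2424  0.039   0.0136] -13.885748161728346 0.9602724084444105
```

play_rows(
  gripper=[0, 0, 0, 0, 0, 0],
  translation=[
    [0, 0, -1],
    [0, 0, -2],
    [0, -0.1, -3],
    [0, -0.1, -3.5],
    [0, -0.1, -3.5],
    [0, -0.1, -3.5],
  ],
  angular=[
    [0, 0, 0],
    [0, 0, -0.5],
    [0, 0, -0.5],
    [0, 0, -0.5],
    [0, 0, -0.5],
    [0, 0, -0.5],
  ],
)

```text
time_s: 15.85
eef_pos: [0.5162, -0.2829, 0.4048]
eef_rot: [0.787, 0.618, 0.0, 0.0]
ft_force: [-0.5, -0.3, -1.6]
grip_width: 0.249
```

```bash
python3 look2.py k2; python3 - <<'E'
from m import *
S2,T2,W2=pickle.load(open('k2.pkl','rb'))
b=lambda x:cv2.cvtColor(x,cv2.COLOR_RGB2BGR)
cv2.imwrite('pics/z3.png',cv2.resize(b(S2['frame'])[225:275,70:145],None,fx=10,fy=10,interpolation=cv2.INTER_CUBIC))
cv2.imwrite('pics/z4.png',cv2.resize(b(T2['frame'])[155:205,365:430],None,fx=10,fy=10,interpolation=cv2.INTER_CUBIC))
cv2.imwrite('pics/z5.png',cv2.resize(b(W2['frame'])[80:250,180:340],None,fx=3.5,fy=3.5,interpolation=cv2.INTER_CUBIC))
E
```

```text
[ 0.51617472 -0.28284529  0.40515871] [7.86531689e-01 6.17549760e-01 9.76842025e-05 4.31502785e-04] 16.0 [ 0.30955619 -0.91861635 -1.43238085] 0.24931492235755534
```

View pics/z3.png

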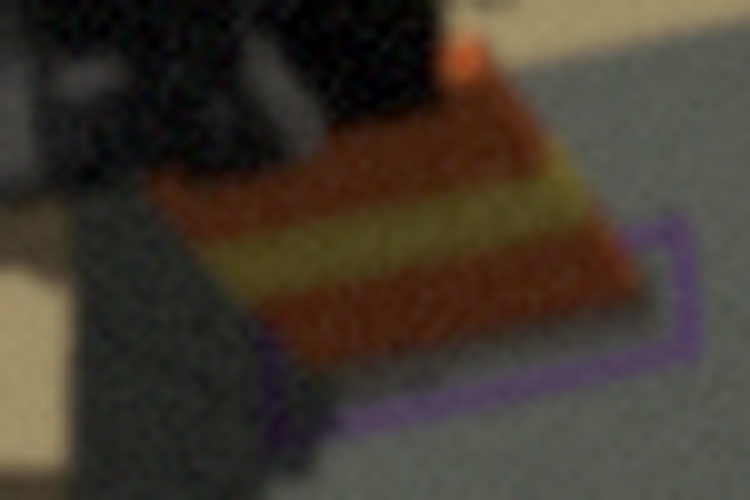

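View pics/z4.png

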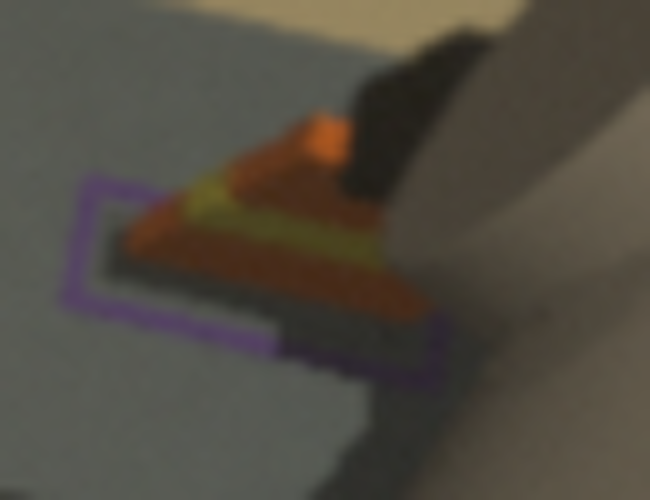

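View pics/z5.png

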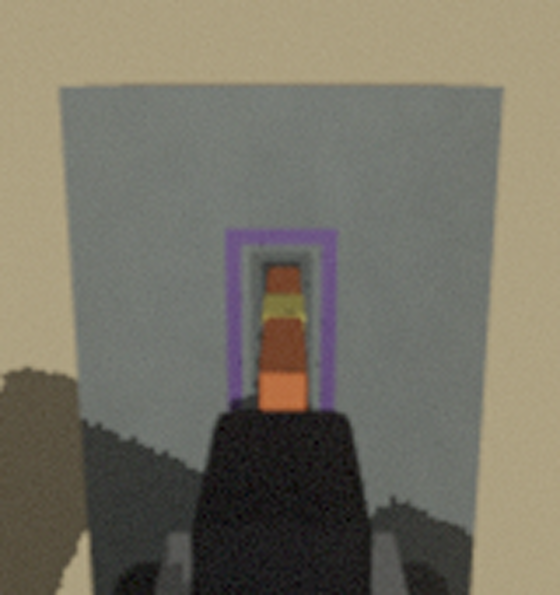

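```bash
cat > fit2.py <<'E'
from m import *
from scipy.optimize import least_squares
S2,T2,W2=pickle.load(open('k2.pkl','rb'))
z1=lambda x,y:np.array([70+(x+.5)/10-.5,225+(y+.5)/10-.5])
z2=lambda x,y:np.array([365+(x+.5)/10-.5,155+(y+.5)/10-.5])
zw=lambda x,y:np.array([180+(x+.5)/3.5-.5,80+(y+.5)/3.5-.5])
def ax(y): return np.array([np.cos(y),np.sin(y),0]),np.array([-np.sin(y),np.cos(y),0])
def f(p,z=None):
    ex,ey=ax(np.radians(-13.6));c=np.array([p[0],p[1],z or p[2]])
    return dict(s=np.concatenate([proj(S2,c+.004*ex-.03*ey)-z1(305,363),proj(S2,c+.004*ex+.03*ey)-z1(640,290)]),
      t=np.concatenate([proj(T2,c-.004*ex+.03*ey)-z2(125,250),proj(T2,c-.004*ex-.03*ey)-z2(430,320)]),w=proj(W2,c+.03*ey)-zw(285,265))
def run(vs,z=None):
    r=least_squares(lambda p:np.concatenate([f(p,z)[v] for v in vs]),[.517,-.28]+([] if z else [.13]));print(vs,z,r.x,r.fun)
run('st');run('stw')
for z in(.128,.131,.134):
    for v in 'stw': run(v,z)
print('outline +y end: wrist',cast(W2,*zw(282,229),.12),'right/left',cast(W2,*zw(227,229),.12),cast(W2,*zw(338,229),.12))
ex,ey=ax(np.radians(-13.6))
print('slot centre from wrist',cast(W2,*zw(282,229),.12)-.039*ey)
E
python3 fit2.py
```

```text
st None [ 0.5179 -0.2797  0.1354] [-0.5405  0.045  -0.6237 -0.1745  0.157  -0.0762 -1.3705 -0.3301]
stw None [ 0.5181 -0.2791  0.1358] [-0.2743 -0.043  -0.3442 -0.2651 -0.0539 -0.2502 -1.5673 -0.5009 -0.0467
  0.4844]
s 0.128 [ 0.5145 -0.28  ] [ 0.2314  0.0729 -0.234  -0.0628]
t 0.128 [ 0.5188 -0.2839] [ 0.9067  0.1664 -0.9086 -0.1544]
w 0.128 [ 0.518  -0.2801] [ 0. -0.]
s 0.131 [ 0.5161 -0.2795] [ 0.1555  0.088  -0.1572 -0.082 ]
t 0.131 [ 0.5183 -0.2827] [ 0.8484  0.1525 -0.8503 -0.1412]
w 0.131 [ 0.5181 -0.2796] [ 0. -0.]
s 0.134 [ 0.5177 -0.279 ] [ 0.0789  0.1032 -0.0798 -0.1015]
t 0.134 [ 0.5177 -0.2815] [ 0.7897  0.1384 -0.7914 -0.1279]
w 0.134 [ 0.5182 -0.279 ] [-0.  0.]
outline +y end: wrist [ 0.5262 -0.2431  0.12  ] right/left [ 0.5124 -0.2397  0.12  ] [ 0.5402 -0.2465  0.12  ]
slot centre from wrist [ 0.517 -0.281  0.12 ]
```

play_rows(
  gripper=[0, 0, 0, 0, 0, 0, 0, 0, 0, 0],
  translation=[
    [-0.08, -0.13, 0],
    [-0.08, -0.13, -0.3],
    [-0.08, -0.13, -0.6],
    [-0.08, -0.13, -0.9],
    [-0.08, -0.13, -1.2],
    [-0.08, -0.13, -1.5],
    [-0.08, -0.13, -1.8],
    [-0.08, -0.13, -2.0],
    [-0.08, -0.13, -2.0],
    [-0.08, -0.13, -2.0],
  ],
  angular=[
    [0, 0, 0],
    [0, 0, 0],
    [0, 0, 0],
    [0, 0, 0],
    [0, 0, 0],
    [0, 0, 0],
    [0, 0, 0],
    [0, 0, 0],
    [0, 0, 0],
    [0, 0, 0],
  ],
)

```text
time_s: 17.0
eef_pos: [0.5154, -0.2841, 0.3848]
eef_rot: [0.787, 0.618, 0.0, 0.0]
ft_force: [0.2, -0.3, -1.2]
grip_width: 0.248
```

```bash
python3 look2.py k3; python3 - <<'E'
from m import *
S2,T2,W2=pickle.load(open('k3.pkl','rb'))
b=lambda x:cv2.cvtColor(x,cv2.COLOR_RGB2BGR)
a=cv2.resize(b(S2['frame'])[225:275,70:145],None,fx=8,fy=8,interpolation=cv2.INTER_CUBIC)
c=cv2.resize(b(W2['frame'])[80:250,200:320],None,fx=1.6*400/272,fy=400/170,interpolation=cv2.INTER_CUBIC)[:, :190]
c=cv2.resize(b(W2['frame'])[130:230,220:300],None,fx=4,fy=4,interpolation=cv2.INTER_CUBIC)[:,60:260]
cv2.imwrite('pics/z6.png',np.hstack([a,c]))
E
```

```text
[ 0.5153734  -0.28414393  0.38486308] [7.86521352e-01 6.17563067e-01 2.27523729e-05 1.44414900e-04] 17.15 [ 0.12464279 -0.02573148 -1.68565088] 0.24675126373347675
```

View pics/z6.png

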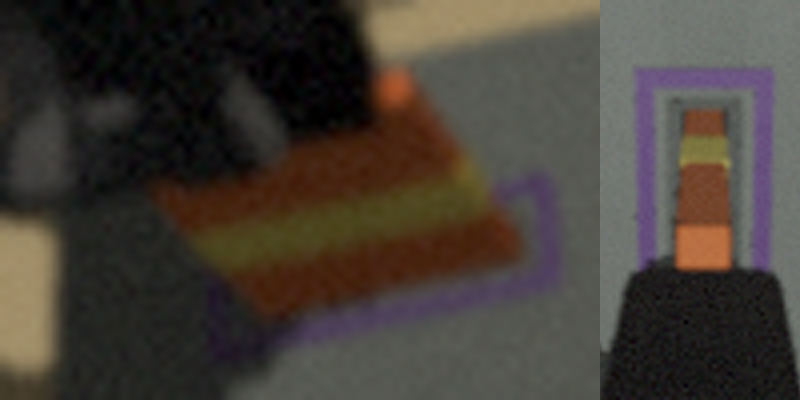

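play_rows(
  gripper=[0, 0, 0, 0, 0, 0, 0, 0, 0, 0],
  translation=[
    [0, 0, -0.3],
    [0, 0, -0.6],
    [0, 0, -0.9],
    [0, 0, -1.2],
    [0, 0, -1.5],
    [0, 0, -1.8],
    [0, 0, -2.0],
    [0, 0, -2.0],
    [0, 0, -2.0],
    [0, 0, -2.0],
  ],
  angular=[
    [0, 0, 0],
    [0, 0, 0],
    [0, 0, 0],
    [0, 0, 0],
    [0, 0, 0],
    [0, 0, 0],
    [0, 0, 0],
    [0, 0, 0],
    [0, 0, 0],
    [0, 0, 0],
  ],
)

```text
time_s: 18.15
eef_pos: [0.5154, -0.2842, 0.3649]
eef_rot: [0.787, 0.618, 0.0, 0.0]
ft_force: [0.0, 0.5, -0.8]
grip_width: 0.251
```

play_rows(
  gripper=[0, 0, 0, 0, 0, 0, 0, 0, 0, 0],
  translation=[
    [0, 0, -0.3],
    [0, 0, -0.6],
    [0, 0, -0.9],
    [0, 0, -1.2],
    [0, 0, -1.5],
    [0, 0, -1.8],
    [0, 0, -1.8],
    [0, 0, -1.8],
    [0, 0, -1.8],
    [0, 0, -1.8],
  ],
  angular=[
    [0, 0, 0],
    [0, 0, 0],
    [0, 0, 0],
    [0, 0, 0],
    [0, 0, 0],
    [0, 0, 0],
    [0, 0, 0],
    [0, 0, 0],
    [0, 0, 0],
    [0, 0, 0],
  ],
)

```text
time_s: 19.15
eef_pos: [0.5154, -0.2841, 0.3469]
eef_rot: [0.787, 0.618, 0.0, 0.0]
ft_force: [-0.8, 0.1, -0.8]
grip_width: 0.25
```

```bash
python3 look2.py k4; python3 - <<'E'
from m import *
S2,T2,W2=pickle.load(open('k4.pkl','rb'))
b=lambda x:cv2.cvtColor(x,cv2.COLOR_RGB2BGR)
a=cv2.resize(b(S2['frame'])[225:275,70:145],None,fx=8,fy=8,interpolation=cv2.INTER_CUBIC)
c=cv2.resize(b(W2['frame'])[130:230,220:300],None,fx=4,fy=4,interpolation=cv2.INTER_CUBIC)[:,60:260]
cv2.imwrite('pics/z7.png',np.hstack([a,c]))
E
```

```text
[ 0.51535641 -0.28414332  0.34681528] [7.86537358e-01 6.17542692e-01 3.02706398e-06 9.18555536e-05] 19.3 [-0.16830381  0.02405694 -0.34599042] 0.25189293780519323
```

View pics/z7.png

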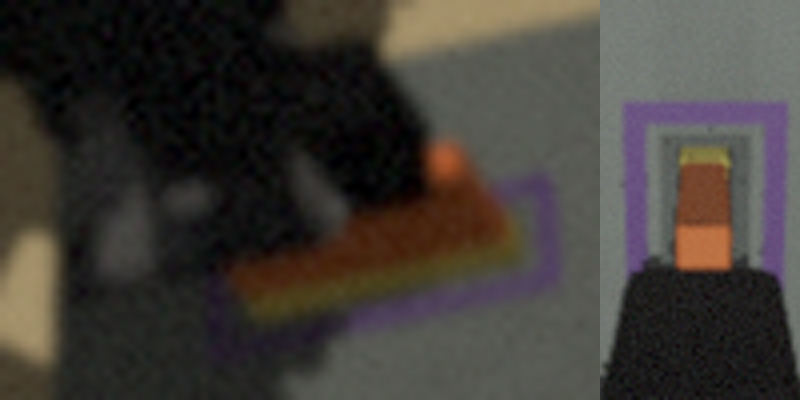

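View pics/k4t.png

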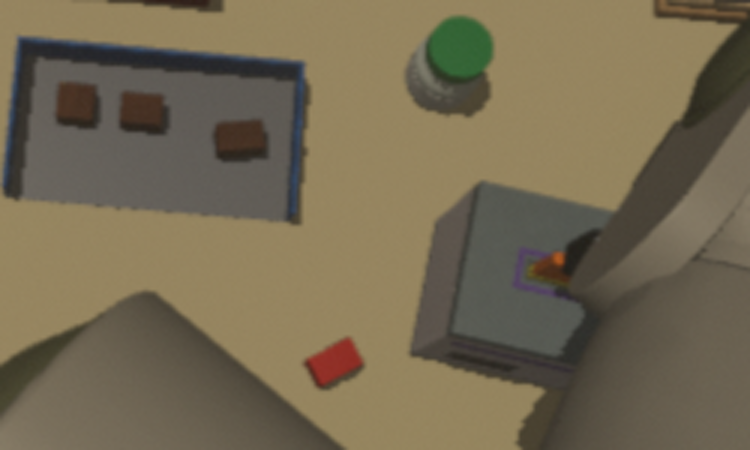

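play_rows(
  gripper=[0, 0, 0, 0, 0],
  translation=[
    [0, 0, 0],
    [0, 0, 0],
    [0, 0, 0],
    [0, 0, 0],
    [0, 0, 0],
  ],
  angular=[
    [0, 0, 0],
    [0, 0, 0],
    [0, 0, 0],
    [0, 0, 0],
    [0, 0, 0],
  ],
)

```text
time_s: 19.8
eef_pos: [0.5154, -0.2841, 0.3467]
eef_rot: [0.787, 0.618, 0.0, -0.0]
ft_force: [0.3, 0.7, -0.6]
grip_width: 0.249
```

```bash
python3 - <<'E'
from m import *
S2,T2,W2=pickle.load(open('k4.pkl','rb'))
for x,y in((76,104),(143,111),(240,139)):
    P=cast(T2,200+x/3-.3,90+y/3-.3,.02)[:2]-[.6556,.0021]
    print(P@[.9957,-.0924],P@[.0924,.9957])
from h import order
print(telemetry.get_obs()['grip_width'],order.job_done())
E
```

```text
0.016858833149223425 0.06335355306852483
0.016057829224864872 0.010279273426255425
0.00026476424162270553 -0.06779595183772576
the job is handed in; nothing more can be done
0.24896414340435594 None
```

I took the paddle from its stand, swept the three offcuts into the tray with one blade stroke each, and lowered the blade into the steriliser slot. I handed the job in at about 20 s with the paddle still gripped.

**Offcuts:** in the tray's frame they measured about (17, 63), (16, 10) and (0, −68) mm. All are well past the −45 mm limit and clear of the walls. For the third offcut I turned the blade 10° partway through, because it was heading close to the −y wall.

**Blade:** the yellow band is about half under the slot's rim, roughly 45 mm deep. The wrist force was only sensor noise (about 1 N or less), and the gripper opening held steady at 25%, about 21 mm.

**Disagreement:** the cameras put the blade edge up to 5 mm higher than the arm's own position implied. The slot and edge positions also differed by 1–3 mm between views. I corrected sideways by about 1.5 mm before entering. I chose a final depth that falls within the 30–60 mm limit on either height reading.

**Other objects:** the jar and the red block near the steriliser showed no movement in the last top view. I did not re-measure the weight, eraser and folder at the end.

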